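Change over the chute guide with a setting gauge

ROBOT

A 6-joint arm with a two-finger parallel gripper is mounted at the origin on the work surface; the furniture and walls round the work are solid. World frame = base frame: x ahead of the robot, y to its left, z up, the work surface at z = 0. Lengths are in m, angles in rad, forces in N, time in s.
With the tool pointing down it reaches from about 0.25 to 0.725 m from the base axis. Payload 9.7 kg.
Tool frame: the origin (TCP) lies on the centre line of the jaws, within the pads' length; the fingertips stand 25 mm ahead of it and the grasp point (between the pads) lies 6 mm ahead of it; z points along the fingers, y is the line along which they close (so a half turn about z gives the same grasp; the last joint's range is limited). The gripper opens to 85 mm and grips with 20 to 120 N. Pads are 22 mm wide; open, the fingers measure 114 mm over their backs; the gripper's body (76 mm by 85 mm) begins 54 mm behind the grasp point. The pads swing forward as they close: fully open they stand 13 mm farther back than shut.
Start: joints at [-1.24, 0.087, 0.176, 1.66, 0, 1.571], TCP at [0.179, -0.52, 0.256] pointing down, gripper open.
Joint ranges: [-3.13, 3.13], [-0.85, 1.81], [-1.15, 1.24], [-2.2, 2.28], [-1.44, 1.52], [-3.14, 3.14]. Speed limits (rad/s): [2.22, 2.22, 2.57, 3.14, 3.14, 3.14].

INTERFACE

Orientations are given as a unit quaternion [w, x, y, z].
In Python, from station import r, inverse_kinematics, eyes, sign_off, read_time, read_joints, read_joint_velocities, read_tau, read_tool_pos, read_ee_rot, read_wrist_force, read_ft_torque, read_grip_width gives the robot as it stands. The module is installed in compiled form; this text tells all that it offers. Calls block until the motion is done:
- r.movep(position, orientation): joint-space move of the TCP to a pose.
- r.move_l(position, orientation=None, v=0.15, force_limit=None): straight line of the TCP; orientation=None keeps the orientation; v is the mean speed in m/s. With force_limit (N) it stops when the force on the tool has changed by that much, and returns True; else False.
- r.movej(angles): joint-space move.
- r.open_gripper() and r.grasp(newtons=None): open the fingers fully, or close them until they stop; newtons is the grip in N (None keeps the last).
- r.pause(seconds).
- inverse_kinematics(position, orientation): joint angles nearest the present ones, or None.
- eyes.get_image(name): name is "scene" or "top"; returns the picture (480x640x3 uint8, red, green, blue); there is no depth.
- eyes.camera_params(name): a dict with "fx", "fy", "cx", "cy" (pixels), "k1" (the pictures are not rectified: a ray, as slopes to the right and down, at radius r is drawn at 1 + k1 r^2 times it, then the intrinsics apply), "world_to_cam" (4x4, takes a point from world to camera coordinates). Camera axes: x right, y down, z forward; pixel columns grow to the right and rows downward; lengths in m; the calibration is good to about 2 mm. A picture is of the moment at which its call begins. camera_params takes no time and is no camera call.
A pose or a line that the arm cannot do raises r.IKError and nothing moves.
- sign_off(): hands the job in, once; it reports no verdict.
Readings, each from a call of its own:
- read_time(): time.
- read_joints(): joint angles.
- read_joint_velocities(): joint speeds.
- read_tau(): joint torques, N m.
- read_tool_pos(): TCP position.
- read_ee_rot(): TCP orientation.
- read_wrist_force(): force on the tool from outside, world axes, zero at the start.
- read_ft_torque(): the same for the moment, N m.
- read_grip_width(): opening from 0.0 (shut) to 1.0 (fully open).
Only numpy, scipy, OpenCV 4.12 (cv2) and the standard library are available. Lean on these libraries where they do the work, as an engineer would, in place of code of your own. Each camera call takes 0.05 s, during which the arm holds its last target. There are 200 camera calls.

TASK

The capsule chute's guide is to be changed over to the broader size. Take the narrow gauge out of the lane and lay it flat on its underside in the wooden tray; turn the eccentric roller by its bar so that the broad gauge fits between roller and fence with about one to two millimetres of play, and prove it by setting the broad gauge down on the plate in the mouth of the lane and sliding it on the plate along the fence, between roller and fence, right up to the end stop, where it stays. Leave the other things on the table undisturbed.

Things in the scene. Friction and masses are not known exactly. Their poses are not given: they have to be found in the camera images.
- lane (a point): Guide: fixed grey-painted plate 260 x 145 mm, 12 thick, on the table. Point: on its top face in the lane; x along the lane from the open mouth to the end stop, y from fence to roller, z up. Stop's face at x = 75 mm, so a gauge that is home has its middle at x = -5 mm. Plate: x = -155 to 105 mm (a gauge may overhang at the mouth). Roller's bolt: x = 0, y = 46 mm.
- fence_face (a point): Working face of the straight steel fence, fixed on the plate; x along the lane, y is the face's normal towards the roller, z up. The fence is 24 mm high above the plate and runs from 150 mm behind to 65 mm ahead of this point. Its place on the plate differs by up to 3 mm to either side from one start to another.
- guide_cam (a joint): Angle of the eccentric roller about its upright bolt, 0 to 3.0 rad, growing anticlockwise seen from above. At 0 the gap to the fence is least; it grows by 12 mm x (1 - cos angle). Stiff: needs about 0.3 N m and stays where left. Starts at 0.15 to 0.6, too tight for the broad gauge.
- roller (a point): Centre of the eccentric steel roller, a disc of 24 mm radius and 20 mm height (4 to 24 mm above the plate), 12 mm off its bolt's axis; it turns with the bolt. Gap to the fence = its y in the fence_face frame less 24 mm.
- bar (a point): Middle of the steel T-bar on top of the eccentric's bolt, on the bolt's axis, 68 mm above the table: bar 60 mm long (x of this frame), 14 wide (y), 26 high; it turns with the roller about the vertical through this point. Grip it from above across its width and turn.
- broad_gauge_mid (a point): Aluminium setting gauge: bar 160 mm long, 30 high, 34 wide, flat underside, nose (+x end) rounded in plan. On top a grip rib 14 mm wide (y), 50 long (x), its middle 45 mm behind (-x of) the bar's, from 30 to 66 mm over the underside: take it there. 0.2 kg. Point: middle of the bar, 15 mm over its underside; x to the nose, z up. It starts somewhere on the table, nose roughly to the robot's left.
- narrow_gauge_mid (a point): Aluminium setting gauge: bar 160 mm long, 30 high, 22 wide, flat underside, nose (+x end) rounded in plan. On top a grip rib 14 mm wide (y), 50 long (x), its middle 45 mm behind (-x of) the bar's, from 30 to 66 mm over the underside: take it there. 0.2 kg. Point: middle of the bar, 15 mm over its underside; x to the nose, z up. It starts in the lane, nose near the end stop.
- tray: Fixed low wooden tray, 200 x 105 mm outside, walls 6 mm thick and 18 mm high, inner floor 6 mm above the table; origin at the centre of its underside, x along its length, z up. The narrow gauge goes in it, lengthwise, either way round.
- stick_a: Bystander: red stick of nested capsules, 186 mm long, 34 mm across, lying on the table; origin under its middle, y along it.
- stick_b: Bystander: black stick of nested capsules, 186 mm long, 34 mm across, lying on the table; origin under its middle, y along it.
- grease_tin: Bystander: round tin, 71 mm across, 36 mm high; origin under its centre.
- bung: Bystander: barrel bung, 47 mm across, 42 mm high; origin under its centre.

How it is judged:
By the outcome, as a careful person would: the job done as asked, in the order asked, and still so for the second after the job is handed in, with the robot touching nothing.
It also fails if it takes over 66 s, if anything falls off the work surface, if the arm or the gripper's body presses on something with over 40 N, if the wrist force passes 120 N, or if a joint passes its speed limit or range.

## Working session

There is one attempt and no reset: what is moved stays moved. The work goes in short steps, each a Python script; the robot and the scene stay as the last script left them, time stands still between calls to the robot, and variables do not carry over. Pictures are saved under pics/ and viewed, on a budget of 10 in all, crops included, one or two more only if the job needs it, and the job is handed in when it is done.

```bash
mkdir -p pics
python3 - <<'E'
from station import *
import cv2
for n in("scene","top"):
    cv2.imwrite(f"pics/{n}0.png",eyes.get_image(n)[:,:,::-1]); p=eyes.camera_params(n); print(n,{k:(v if k!='world_to_cam' else [list(map(lambda t:round(t,4),q)) for q in v]) for k,v in p.items()})
print(read_time(),read_tool_pos(),read_ee_rot(),read_grip_width())
E
```

```text
scene {'fx': 586.1000785926792, 'fy': 586.1000785926792, 'cx': 321.44644889860325, 'cy': 236.51699876138494, 'k1': -0.16293857589009697, 'world_to_cam': [[np.float64(-0.5216), np.float64(-0.853), np.float64(0.0139), np.float64(0.2533)], [np.float64(-0.4703), np.float64(0.2739), np.float64(-0.8389), np.float64(0.3501)], [np.float64(0.7118), np.float64(-0.4442), np.float64(-0.544), np.float64(1.084)], [np.float64(0.0), np.float64(0.0), np.float64(0.0), np.float64(1.0)]]}
top {'fx': 531.5064622257687, 'fy': 531.5064622257687, 'cx': 314.981218005985, 'cy': 237.63404469435383, 'k1': -0.09415787514014584, 'world_to_cam': [[np.float64(-0.0193), np.float64(-0.9998), np.float64(-0.0029), np.float64(-0.0138)], [np.float64(-0.9898), np.float64(0.0195), np.float64(-0.1412), np.float64(0.544)], [np.float64(0.1413), np.float64(0.0001), np.float64(-0.99), np.float64(1.1042)], [np.float64(0.0), np.float64(0.0), np.float64(0.0), np.float64(1.0)]]}
0.1 [ 0.17859413 -0.5200014   0.2556407 ] [-6.09685388e-04  9.86351701e-01  1.64650969e-01 -8.90219106e-05] 0.9986150983523834
```

View pics/scene0.png

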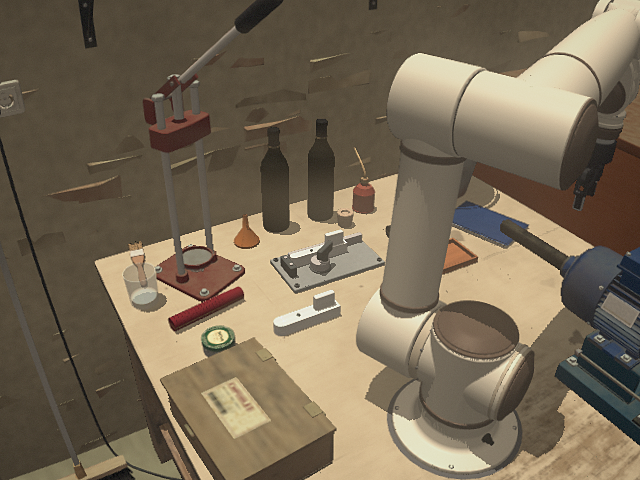

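View pics/top0.png

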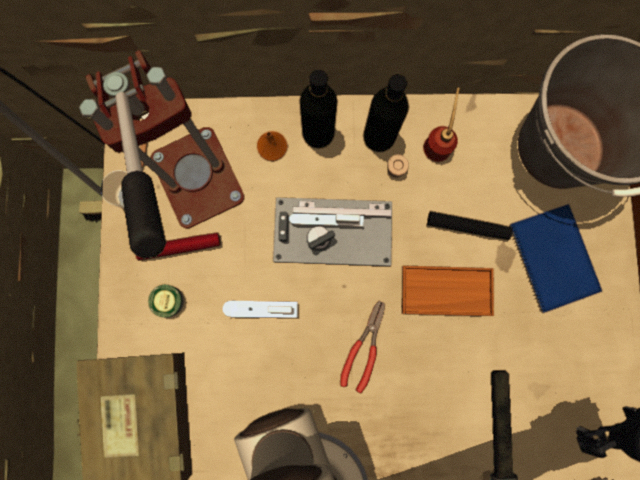

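The scene shows the guide (top view about 275-392, 198-266), with its stop at left (283,227), the narrow gauge's rib at (348,220) and the bar at (320,237). The broad gauge is at (260,310) with its nose left, and the tray is at (447,291). Next is an enlarged crop for measuring.

```bash
cat > h.py <<'E'
import numpy as np, cv2
from station import *
def ray(n,uv):
    p=eyes.camera_params(n); K=np.array([[p['fx'],0,p['cx']],[0,p['fy'],p['cy']],[0,0,1]])
    q=cv2.undistortPoints(np.array(uv,float).reshape(-1,1,2),K,np.array([p['k1'],0,0,0,0.]))[:,0]
    T=np.array(p['world_to_cam']); R,t=T[:3,:3],T[:3,3]
    return -R.T@t,np.c_[q,np.ones(len(q))]@R
def onz(n,uv,z):
    c,d=ray(n,uv); return c+d*((z-c[2])/d[:,2])[:,None]
def proj(n,P):
    p=eyes.camera_params(n); K=np.array([[p['fx'],0,p['cx']],[0,p['fy'],p['cy']],[0,0,1]]); T=np.array(p['world_to_cam'])
    return cv2.projectPoints(np.array(P,float).reshape(-1,1,3),cv2.Rodrigues(T[:3,:3])[0],T[:3,3],K,np.array([p['k1'],0,0,0,0.]))[0][:,0]
def down(yaw): # tool z down; tool y (closing) along world direction yaw
    y=np.array([np.cos(yaw),np.sin(yaw),0]); z=np.array([0,0,-1.]); M=np.c_[np.cross(y,z),y,z]
    from scipy.spatial.transform import Rotation as R
    q=R.from_matrix(M).as_quat(); return q[[3,0,1,2]]
def crop(n,im,x0,y0,w,h,s,f):
    cv2.imwrite(f,cv2.resize(im[y0:y0+h,x0:x0+w,::-1],None,fx=s,fy=s,interpolation=cv2.INTER_CUBIC))
E
python3 - <<'E'
from h import *
im=cv2.imread("pics/top0.png")
crop("top",im[:,:,::-1],215,195,185,135,4,"pics/c1.png")
hsv=cv2.cvtColor(im,cv2.COLOR_BGR2HSV)
def rect(m,x0,y0,x1,y1,nm,z):
    k=np.zeros_like(m);k[y0:y1,x0:x1]=m[y0:y1,x0:x1]
    c=max(cv2.findContours(k,0,2)[0],key=cv2.contourArea); b=cv2.boxPoints(cv2.minAreaRect(c)); print(nm,cv2.contourArea(c),b.round(1).tolist()); print(onz("top",b,z).round(4)[:,:2].tolist())
tr=((hsv[:,:,0]<14)&(hsv[:,:,1]>170)&(hsv[:,:,2]>100)).astype(np.uint8)
rect(tr,390,255,505,325,"tray",.018)
br=((hsv[:,:,1]<60)&(hsv[:,:,2]>150)).astype(np.uint8)
rect(br,210,290,310,330,"broad",.030)
rect(br,285,200,370,235,"narrow",.042)
gr=((hsv[:,:,1]<60)&(hsv[:,:,2]>60)).astype(np.uint8)
rect(gr,265,190,400,275,"plate",.012)
E
```

```text
tray 4153.5 [[402.0, 313.5], [403.0, 265.5], [494.0, 267.5], [493.0, 315.5]]
[[0.3779, -0.2085], [0.4815, -0.2149], [0.4727, -0.4158], [0.3684, -0.4072]]
broad 1117.0 [[221.8000030517578, 316.29998779296875], [222.10000610351562, 299.79998779296875], [297.1000061035156, 301.1000061035156], [296.79998779296875, 317.70001220703125]]
[[0.3793, 0.1775], [0.4144, 0.1769], [0.4088, 0.0165], [0.3738, 0.0177]]
narrow 1915.0 [[285.0, 200.0], [369.0, 200.0], [369.0, 234.0], [285.0, 234.0]]
[[0.6268, 0.039], [0.6233, -0.1431], [0.5488, -0.1405], [0.5523, 0.0398]]
plate 7157.0 [[273.3999938964844, 260.8999938964844], [276.0, 197.3000030517578], [392.5, 201.89999389648438], [389.8999938964844, 265.6000061035156]]
[[0.4977, 0.0675], [0.6399, 0.0607], [0.6243, -0.1984], [0.4824, -0.1872]]
```

View pics/c1.png

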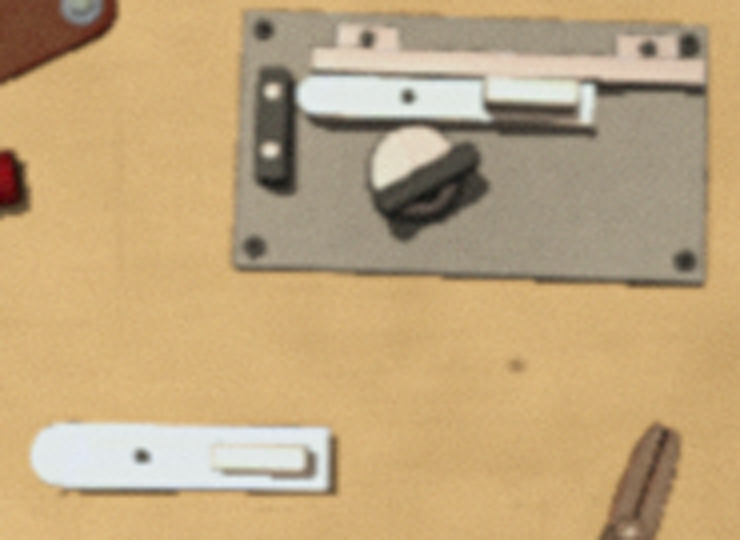

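The crop (4x, offset 215,195) shows the plate corners at (246,12), (706,28), (703,284) and (236,268). The fence's lower edge runs from (312,70) to (703,83). The narrow rib's top is centred at (531,92), the bar's ends are at about (385,203) and (472,150), and the roller's disc edge is at left 370, top 126. The broad rib is at (259,459).

Run:
```python
from h import *
C=lambda l:np.array(l,float)/4+[215-.375,195-.375]
im=cv2.imread("pics/top0.png")
pl=onz("top",C([(246,12),(706,28),(703,284),(236,268)]),.012)[:,:2]
print("plate",pl.round(4).tolist(),np.linalg.norm(pl-np.roll(pl,-1,0),axis=1).round(4))
x=(pl[0]-pl[1])+(pl[3]-pl[2]); yaw=np.arctan2(x[1],x[0]); print("lane yaw",np.degrees(yaw))
f=onz("top",C([(312,70),(703,83.5)]),.036)[:,:2]; d=f[0]-f[1]; print("fence",f.round(4).tolist(),np.degrees(np.arctan2(d[1],d[0])))
# subpixel fence lower edge: gradient along columns, pink->white/gray
ctr=pl.mean(0); X=np.array([np.cos(yaw),np.sin(yaw)]);Y=np.array([-X[1],X[0]])
L=lambda p:np.c_[(p-ctr)@X-.025,(p-ctr)@Y]   # lane x from plate centre (-25mm)
print("plate lane",L(pl).round(4).tolist()); print("fence lane",L(f).round(4).tolist())
g=onz("top",C([(531,92),(484,80),(578,82)]),.078)[:,:2]; print("nrib",g.round(4).tolist(),L(g).round(4).tolist())
n=onz("top",C([(297,97),(596,104)]),.042)[:,:2]; print("narrow nose/tail",n.round(4).tolist(),L(n).round(4).tolist())
b=onz("top",C([(428.5,176),(385,203),(472,150)]),.081)[:,:2]; print("bar",b.round(4).tolist(),L(b).round(4).tolist())
e=onz("top",C([(370,168),(413,126)]),.036)[:,:2]; print("roller edges",L(e).round(4).tolist())
s=onz("top",C([(293,70),(294,180)]),.036)[:,:2]; print("stop",L(s).round(4).tolist())
br=onz("top",C([(259,459)]),.066)[:,:2]; be=onz("top",C([(30,457),(329,460)]),.03)[:,:2];print("broad rib",br.round(4).tolist(),"nose tail",be.round(4).tolist())
```

```text
plate [[0.6391, 0.0604], [0.6251, -0.1954], [0.4823, -0.1881], [0.4962, 0.0672]] [0.2563 0.1429 0.2556 0.1431]
lane yaw 86.87467373329811
fence [[0.6009, 0.0231], [0.5893, -0.189]] 86.87968743115412
plate lane [[0.1035, -0.0716], [-0.1527, -0.0715], [-0.1532, 0.0715], [0.1024, 0.0716]]
fence lane [[0.0641, -0.0354], [-0.1483, -0.0354]]
nrib [[0.5789, -0.0928], [0.5857, -0.0684], [0.5837, -0.1175]] [[-0.0528, -0.0197], [-0.0281, -0.0252], [-0.0772, -0.0259]]
narrow nose/tail [[0.5851, 0.0311], [0.5781, -0.1299]] [[0.0713, -0.0192], [-0.0898, -0.021]]
bar [[0.5353, -0.0383], [0.5216, -0.0156], [0.5484, -0.0612]] [[-0.0008, 0.0268], [0.0212, 0.0417], [-0.0228, 0.0124]]
roller edges [[0.0307, 0.0172], [0.0083, -0.0065]]
stop [[0.0744, -0.0351], [0.0713, 0.0252]]
broad rib [[0.3917, 0.052]] nose tail [[0.3951, 0.1769], [0.3908, 0.0172]]
```

Run:
```python
from h import *
def t(n,p,y): 
    for k in(0,180):
        q=inverse_kinematics(p,down(np.radians(y+k))); print(n,y+k,None if q is None else np.round(q,2))
t("nrib",[.5789,-.0928,.15],-3.13)
t("tray",[.425,-.31,.15],-2.5)
t("bar0",[.5353,-.0383,.1],30.4)
t("bar1",[.5353,-.0383,.1],74.4)
t("broad",[.3917,.052,.15],-1.5)
```

```text
nrib -3.13 [-0.16  0.16  0.05  1.46  0.    1.47]
nrib 176.87 [-0.16  0.16  0.05  1.46  0.   -1.68]
tray -2.5 [-0.63  0.02 -0.1   1.45  0.    0.98]
tray 177.5 [-0.63  0.02 -0.1   1.45  0.   -2.16]
bar0 30.4 [-0.07  0.05 -0.16  1.36  0.    0.97]
bar0 210.4 [-0.07  0.05 -0.16  1.36  0.   -2.17]
bar1 74.4 [-0.07  0.05 -0.16  1.36  0.    0.2 ]
bar1 254.4 [-0.07  0.05 -0.16  1.36  0.   -2.94]
broad -1.5 [ 0.13 -0.3  -0.38  1.49  0.    1.73]
broad 178.5 [ 0.13 -0.3  -0.38  1.49  0.   -1.41]
```

Run:
```python
from h import *
def tri(a,b):
    (c1,d1),(c2,d2)=ray("scene",[a]),ray("top",[b]); d1=d1[0];d2=d2[0]
    s=np.linalg.lstsq(np.c_[d1,-d2],c2-c1,rcond=None)[0]; p,q=c1+s[0]*d1,c2+s[1]*d2; return ((p+q)/2).round(3),np.linalg.norm(p-q).round(3)
print(tri((506,227),(500,374)))
print(tri((606,150),(620,420)), "gripper?")
```

```text
(array([ 0.262, -0.361,  0.179]), np.float64(0.0))
(array([ 0.183, -0.51 ,  0.365]), np.float64(0.063)) gripper?
```

```bash
cat >> h.py <<'E'
LY=np.radians(86.87); LX=np.array([np.cos(LY),np.sin(LY),0]); LV=np.array([-LX[1],LX[0],0])
ctr=np.array([.5607,-.0640,0])   # plate centre
def lane(x,y,z): return ctr+LX*(x+.025)+LV*y+[0,0,z]   # y from plate's middle
def tl(): p=read_tool_pos()-ctr; return np.array([p@LX-.025,p@LV,p[2]])
QL=down(np.radians(-3.13))
E
python3 - <<'E'
from h import *
print(ctr,lane(-.0540,-.0203,.1))
r.movep(lane(-.054,-.0203,.17),QL)
r.move_l(lane(-.054,-.0203,.072),QL,v=.12)
f0=read_wrist_force(); r.grasp(20); print("grip",read_grip_width(),read_wrist_force()-f0,tl())
r.move_l(lane(-.054,-.0203,.074),v=.03)
f1=read_wrist_force()
for s in(1,-1):
    hit=r.move_l(lane(-.056,-.0203+s*.008,.074),v=.008,force_limit=4); print(s,hit,tl().round(5),(read_wrist_force()-f1).round(1))
    r.move_l(lane(-.056,-.0203,.074),v=.03)
print(read_time())
E
```

```text
[ 0.5607 -0.064   0.    ] [ 0.57938627 -0.09406515  0.1       ]
grip 0.15811700774239407 [ 0.16572741 -0.89370266 -0.34016083] [-0.05403128 -0.02022975  0.07194257]
1 True [-0.05535 -0.01517  0.07374] [3.4 0.2 1.8]
-1 True [-0.05596 -0.02141  0.07317] [-1.   1.4  0.4]
5.875
```

Run:
```python
from h import *
r.move_l(lane(-.056,-.0190,.074),v=.05); r.move_l(lane(-.056,-.0190,.16),v=.2)
a=np.radians(87.4); T=np.array([.4251,-.3116,0])-.045*np.array([np.cos(a),np.sin(a),0]); q=down(a-np.pi/2)
r.movep(T+[0,0,.16],q); r.move_l(T+[0,0,.075],v=.15)
print("down",r.move_l(T+[0,0,.063],v=.03,force_limit=6),read_tool_pos(),read_time())
r.open_gripper(); r.move_l(T+[0,0,.17],v=.25)
a0=.585; yb=LY+a0-np.pi/2
B=np.array([.5353,-.0383,0])
r.movep(B+[0,0,.15],down(yb))
print(read_time()); cv2.imwrite("pics/t2.png",eyes.get_image("top")[:,:,::-1]); cv2.imwrite("pics/s2.png",eyes.get_image("scene")[:,:,::-1])
im=cv2.imread("pics/t2.png"); s=cv2.imread("pics/s2.png")
c1=cv2.resize(im[185:325,260:510],(750,420)); cv2.imwrite("pics/c2.png",c1)
```

```text
down True [ 0.42352356 -0.35696499  0.06559139] 8.9583
11.5
```

View pics/c2.png

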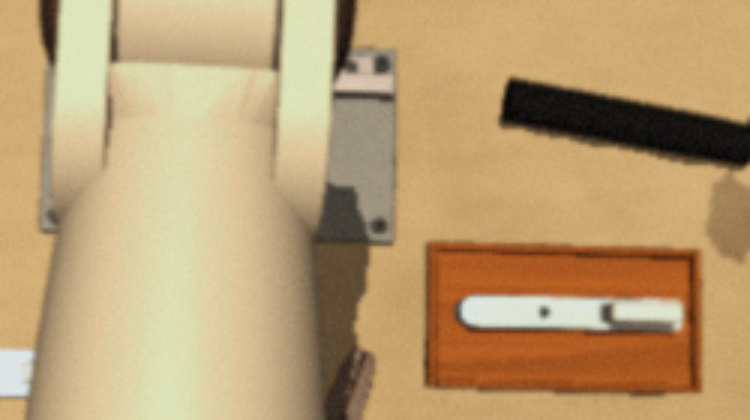

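The crop (3x, offset 260,185) shows the narrow gauge lying flat inside the tray at about (570,314), clear of the walls.

Run:
```python
from h import *
B=np.array([.5353,-.0383,0])
r.move_l(B+[0,0,.074],v=.12)
f0=read_wrist_force();t0=read_ft_torque(); r.grasp(50); print("grip",read_grip_width(),(read_wrist_force()-f0).round(1),(read_ft_torque()-t0).round(2))
j=np.array(read_joints())
for d in (.2,.4,.58,.758):
    k=j.copy(); k[5]-=d; r.movej(k); print(d,(read_wrist_force()-f0).round(1),(read_ft_torque()-t0).round(2),read_grip_width(),read_tool_pos().round(4))
print(read_time(),read_joints().round(3))
```

```text
grip 0.18592416113452168 [-12.1  -6.2  10.2] [-1.36  2.53  0.05]
0.2 [-0.7  0.8 -0.9] [ 0.22 -0.19 -0.06] 0.18254298226595259 [ 0.5336 -0.0393  0.0745]
0.4 [ 2.6  4.  -1.1] [ 0.73 -0.69 -0.06] 0.18549291891474864 [ 0.5338 -0.0391  0.0745]
0.58 [ 4.1  5.6 -1.8] [ 1.02 -0.94 -0.07] 0.1812244704230928 [ 0.534  -0.0388  0.0746]
0.758 [ 4.5  7.5 -2.9] [ 1.4  -1.08 -0.1 ] 0.186672569640576 [ 0.5341 -0.0385  0.0746]
14.225 [-7.200e-02  6.200e-02 -2.020e-01  1.309e+00 -1.000e-03  2.160e-01]
```

Run:
```python
from h import *
p=read_tool_pos(); r.open_gripper(); r.move_l([p[0],p[1],.16],v=.25)
a=np.arctan2(.1769-.0172,.3951-.3908); N=(np.array([.3951,.1769])+[.3908,.0172])/2
R=N-.045*np.array([np.cos(a),np.sin(a)]); print("rib",R,np.degrees(a))
r.movep([R[0],R[1],.16],down(a-np.pi/2))
im=eyes.get_image("top"); cv2.imwrite("pics/t3.png",im[:,:,::-1]); crop("top",im,265,190,135,85,5.5,"pics/c3.png"); print(read_time())
```

```text
rib [0.39173879 0.0520663 ] 88.45765598356107
16.8
```

View pics/c3.png

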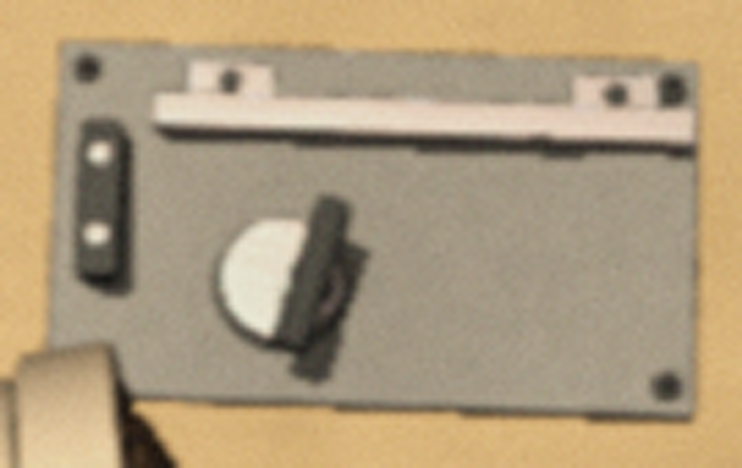

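The crop (5.5x, offset 265,190) shows the bar turned to about 1.32 rad, with ends (333,198) and (290,345). From fence edge y≈131 to roller edge y≈218 is about 35.5 mm. Next I fetch the broad gauge and probe the fence at the mouth.

Run:
```python
from h import *
p=read_tool_pos(); r.move_l([p[0],p[1],.060],v=.12); f0=read_wrist_force(); r.grasp(40)
print("grip",read_grip_width(),(read_wrist_force()-f0).round(1)); 
r.move_l([p[0],p[1],.15],v=.2)
r.movep(lane(-.145,-.011,.14),QL); r.move_l(lane(-.145,-.011,.08),v=.15)
f1=read_wrist_force(); print("down",r.move_l(lane(-.145,-.011,.066),v=.02,force_limit=3),tl().round(5)); z=tl()[2]
r.move_l(lane(-.145,-.011,z+.0003),v=.02); f2=read_wrist_force(); print((f2-f1).round(1))
print("fence",r.move_l(lane(-.145,-.022,z+.0003),v=.006,force_limit=5),tl().round(5),(read_wrist_force()-f2).round(1),(read_ft_torque()).round(2),read_time())
```

```text
grip 0.1568011898825135 [-0.2 -0.1 -0.6]
down True [-0.14513 -0.01109  0.07189]
[-1.4  0.5 -0.7]
fence True [-0.14496 -0.01569  0.07188] [-0.5 -0.4  6. ] [0.01 0.19 0.  ] 22.4417
```

Run:
```python
from h import *
z=.0722
r.move_l(lane(-.145,-.0150,z),v=.02); f=read_wrist_force(); print(f.round(1),tl().round(5))
print("slide1",r.move_l(lane(-.075,-.0150,z),v=.05,force_limit=12),tl().round(5),(read_wrist_force()-f).round(1))
print("slide2",r.move_l(lane(-.056,-.0150,z),v=.03,force_limit=12),tl().round(5),(read_wrist_force()-f).round(1),read_time())
```

```text
[-0.2 -0.3  0.3] [-0.14495 -0.01486  0.07193]
slide1 False [-0.07527 -0.015    0.07218] [-0.2  0.2 -2.1]
slide2 False [-0.05597 -0.01501  0.07222] [ 0.3  0.4 -2.5] 25.025
```

Run:
```python
from h import *
z=.0726; r.move_l(lane(-.056,-.0150,z),v=.02); f=read_wrist_force()
for k in range(2):
  for s in(1,-1):
    hit=r.move_l(lane(-.056,-.0150+s*.005,z),v=.004,force_limit=4); print(s,hit,tl().round(5),(read_wrist_force()-f).round(1),read_ft_torque().round(2))
print(read_time())
```

```text
1 True [-0.05613 -0.0143   0.0724 ] [ 3.5 -1.6  1.4] [-0.09 -0.57 -0.21]
-1 True [-0.05599 -0.01453  0.07193] [-0.6 -0.4  5.8] [-0.01  0.17 -0.15]
1 True [-0.05602 -0.0144   0.0719 ] [ 0.7 -0.3  4.8] [-0.02 -0.08 -0.12]
-1 True [-0.05601 -0.01459  0.07194] [-1.  -1.3  6.2] [-0.09  0.05 -0.06]
27.3583
```

Run:
```python
from h import *
z=.0735
for s in(-1,1,-1):
    r.move_l(lane(-.056,-.0152,z),v=.02); r.pause(.2); f=read_wrist_force(); t=read_ft_torque(); print("c",tl().round(5),f.round(1))
    hit=r.move_l(lane(-.056,-.0152+s*.005,z),v=.004,force_limit=4); print(s,hit,tl().round(5),(read_wrist_force()-f).round(1),(read_ft_torque()-t).round(2))
print(read_time())
```

```text
c [-0.05599 -0.01502  0.07317] [-0.   0.8 -2.2]
-1 True [-0.05599 -0.01546  0.07276] [-0.  -0.9  0.5] [-0.01 -0.01 -0.  ]
c [-0.05599 -0.01515  0.07337] [-0.3 -0.7 -1.7]
1 True [-0.05607 -0.01443  0.07331] [3.5 0.2 1.9] [-0.07 -0.68 -0.19]
c [-0.05599 -0.01496  0.07321] [ 0.  -0.1 -0.9]
-1 True [-0.05602 -0.01557  0.07275] [ 0.2  0.4 -0.2] [ 0.04 -0.02 -0.03]
30.375
```

Run:
```python
from h import *
z=.0735
r.move_l(lane(-.056,-.0150,z),v=.02); r.pause(.2); f=read_wrist_force()
for y in np.arange(-.0154,-.0185,-.0004):
    r.move_l(lane(-.056,y,z),v=.02); r.pause(.1); d=read_wrist_force()-f; print(round(y,4),tl().round(5),d.round(1))
    if np.hypot(*d[:2])>4: break
print(read_time())
```

```text
-0.0154 [-0.05601 -0.01535  0.07346] [-0.3  0.2  0.3]
-0.0158 [-0.056  -0.0158  0.0735] [-0.3 -0.1 -0.5]
-0.0162 [-0.05603 -0.01608  0.07348] [-2.4  0.7  0.9]
-0.0166 [-0.05601 -0.01616  0.07344] [-5.3 -0.2  2.6]
32.225
```

Run:
```python
from h import *
y=-.0154
r.move_l(lane(-.056,y,.0735),v=.02); r.move_l(lane(-.145,y,.0735),v=.1); f=read_wrist_force()
r.move_l(lane(-.145,y,.0714),v=.02); print(tl().round(5),(read_wrist_force()-f).round(1))
for x in(-.12,-.09,-.07,-.056): r.move_l(lane(x,y,.0714),v=.06,force_limit=15); print(tl().round(5),(read_wrist_force()-f).round(1))
print("stop",r.move_l(lane(-.040,y,.0714),v=.015,force_limit=6),tl().round(5),(read_wrist_force()-f).round(1),read_time())
```

```text
[-0.14451 -0.0157   0.07201] [-0.2 -0.   5.3]
[-0.11918 -0.01584  0.07201] [-0.4  1.6  8.2]
[-0.08934 -0.0158   0.07196] [0.1 0.9 9.1]
[-0.06927 -0.01576  0.07199] [-0.3  1.5  8.6]
[-0.05527 -0.01573  0.07201] [1.  0.8 8.3]
stop True [-0.05464 -0.01577  0.07203] [-0.3 -0.6  6.1] 36.2167
```

Run:
```python
from h import *
y=-.0154; f=read_wrist_force()
for x in np.arange(-.0535,-.042,.001):
    r.move_l(lane(x,y,.0716),v=.03); w=read_wrist_force(); d=(w-f)@LX
    if d<-5: break
print(x,tl().round(5),d,w.round(1),read_time())
r.pause(.2); print((read_wrist_force()-f).round(1)); r.open_gripper(); p=tl(); print(p.round(4)); r.move_l(lane(p[0],p[1],.17),v=.2)
r.movep([.36,-.06,.2],QL)
im=eyes.get_image("top"); cv2.imwrite("pics/t4.png",im[:,:,::-1]); crop("top",im,265,190,135,85,5.5,"pics/c4.png"); print(read_time())
```

```text
-0.048499999999999995 [-0.04983 -0.01564  0.07201] -9.00049840519035 [-0.4 -9.1  5.5] 37.7167
[-0.3 -9.3  1. ]
[-0.0484 -0.0154  0.0716]
40.175
```

View pics/c4.png

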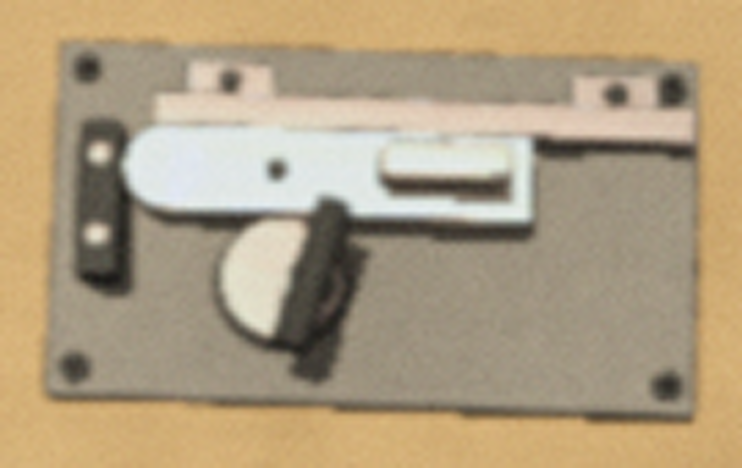

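The crop shows the broad gauge home. Its nose touches the stop at (124,168), it lies along the fence, and the roller edge is at its side at (277,218). The bar has not moved. Handing in.

Run:
```python
from h import *
sign_off(); print(read_time())
```

```text
the job is handed in; nothing more can be done
the job is handed in; nothing more can be done
```

The changeover is done and handed in at about 40 s on the robot's clock.

- **Narrow gauge:** it lies flat in the wooden tray, and the camera check showed it clear of the walls.
- **Eccentric roller:** I turned it by its bar from about 0.59 to about 1.33 rad.
- **Play:** feeling for contact with the broad gauge held in the lane gave about 1.3 to 1.5 mm. The camera put the gap at about 35.5 mm, which agrees.
- **Broad gauge:** I set it down in the mouth of the lane and slid it pressed on the plate along the fence to the stop, where it met about 9 N. The last picture shows it home, nose on the stop, with the bar unmoved.

Three things did not go cleanly:
- **First pass off the plate:** in the first pass through the lane the gauge was lifted by a few tenths of a millimetre. I took it back to the mouth and repeated the slide with steady downward contact.
- **Force-limited probes:** some stopped too early, so I redid the fence and stop contacts in small steps. The roller side rests on force-limited stops that did show contact.
- **Camera offset:** camera positions were about 2 mm off from touch in the cross-lane direction, so I relied on touch for the fit.

I did not check the bystander objects again at the end. The arm's planned paths kept clear of them.

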